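Unpin the ball tray and hold it over the compression platen

ROBOT

A 6-joint arm with a two-finger parallel gripper is mounted at the origin on the work surface. World frame = base frame: x ahead of the robot, y to its left, z up, the work surface at z = 0. Lengths are in mm, angles in rad, forces in N, time in s.
With the tool pointing down it reaches from about 400 to 925 mm from the base axis. Payload 12.5 kg.
Tool frame: the origin (TCP) lies midway between the tips of the shut fingers; the grasp point (between the pads) lies 19 mm behind it (env.pinch_z is the z of the grasp point in the tool frame, in mm); z points along the fingers, y is the line along which they close (so a half turn about z gives the same grasp; the last joint's range is limited). The gripper opens to 95 mm and grips with 3 to 60 N. Pads are 20 mm wide; open, the fingers measure 119 mm over their backs; the gripper's body (75 mm by 180 mm) begins 59 mm behind the grasp point.
Start: joints at [-0.106, 0.491, 1.559, -0, 1.092, -0.106], TCP at [625.017, 0.021, 214.661] pointing down, gripper open.
Joint ranges: [-3.1, 3.1], [-0.84, 2.19], [0.05, 2.79], [-1.13, 4.28], [0.06, 2.93], [-2.69, 2.69]. Speed limits (rad/s): [2.22, 2.22, 2.79, 3.14, 3.14, 3.14].

INTERFACE

Orientations are given as [roll, pitch, yaw] about the fixed x, y, z axes, in that order (R = Rz(yaw) Ry(pitch) Rx(roll)).
In Python, from cell import env, eyes gives the robot as it stands.
- The arm moves only by the shell command python3 -m inch 'ROWS'. ROWS is JSON, a list of rows, each a list of 3 entries, a list of its own where there are three numbers: the shift along the tool's x, y, z in units of 60 mm (1.0 is 60 mm), then the turn about the tool's z in units of 5 degrees (1.0 is 5 degrees), then the closure, from -1 (fully open) to 1 (shut). In form: [[[tx, ty, tz], turn, claw], ...]. A call has exactly 10 rows; each row shifts and turns the commanded pose from where the row before left it, along the tool's axes as they then stand; what a row does not reach is not made up. A row lasts 1/8 s, in which the tool goes at most 62.5 mm and 10.7 degrees, less where a joint would pass 70% of its speed; a pose out of reach is approached as far as the arm can. A call is refused whole if a number of a shift passes 1 or a number of a turn 1, either way. A call with a gripper value outside its range is refused whole. The fingers move at their own pace and stop on an object; the grip force is fixed at half the most. Time passes only in rows, so rows that do not move let the fingers close, or fill a call up. It gives the time, the measured TCP pose, the force, the opening and the grip force at its end, in the units of the state.
- env.state(): the state, without advancing time (a new reading comes with each control period).
- eyes.read_camera(name): name is "scene" or "side" or "wrist"; returns a dict with "pixels" (384x512x3 uint8, red, green, blue), "fx", "fy", "cx", "cy" (pixels), "distortion" ([k1, k2, p1, p2, k3] as OpenCV has them; the pictures are not rectified), "extrinsics" (4x4, takes a point from world to camera coordinates). Camera axes: x right, y down, z forward; pixel columns grow to the right and rows downward; lengths in mm; the calibration is good to about 2 mm. A picture is of the moment at which its call begins. There is no depth.
- env.job_done(): hands the job in; it is judged then, once.
Trained networks look in a picture, given as the dict that the camera call returned (one of the last four; its "shot" number tells which), for a name from the list of things; names that differ only in an ending like _2 or _b are one class to them, and where a whole thing is asked for, a point or a joint stands for the part that bears it (a point fixed in the world has none). Each returns a list of dicts, best first, with "score" (0 to 1); they miss things now and then, are a little off and sometimes report something else, mostly with a low value. They report only what shows in the picture. A call takes as long as a camera call. They do not tell look-alikes from the thing itself.
- eyes.boxes_of(name, picture): "centre" ([row, column] in pixels, amid what is visible of it).
- eyes.cut_out(name, picture): "mask" (384x512 bool, what is visible of it) and "centre" ([row, column] in pixels, amid what is visible of it).
- eyes.spot_point(name, picture): "centre" ([row, column] in pixels: a listed point, or the origin of a listed thing).
The state is a dict: "t": time; "joints": joint angles; "qvel": joint speeds; "tau": joint torques, N m; "eef_pos": TCP position; "tcp_rot": TCP orientation; "ft_force": force on the tool from outside, world axes, zero at the start; "moment": the same for the moment, N m; "opening": opening from 0.0 (shut) to 1.0 (fully open); "grip_force": force on a finger pad.
Only numpy, scipy, OpenCV 4.12 (cv2) and the standard library are available. Lean on these libraries where they do the work, as an engineer would, in place of code of your own. Each camera call takes 0.05 s, during which the arm holds its last target. There are 200 camera calls.

TASK

Pull the locking pin straight up out of the tray and its dock and stand it foot first in the open cup. Then lift the tray by its handle and carry it, with the loose steel ball staying in its pocket, to the round steel platen, and finish while still holding the tray in the air: level and still, the ball above the middle of the platen and the tray about 10 cm above the platen's top. Leave the jar, the brass weight and the wrench alone.

Things in the scene. Friction and masses are not known exactly. Their poses are not given: they have to be found in the camera images.
- dock: fixed dark steel block that carries the tray, 60 mm high. Same axes as the tray at the start. x from -75 to +95 mm, 84 mm wide along y. A vertical bore, 19 mm across, open at the top and 50 mm deep, lies at x = +68 mm, y = 0. Origin at the level of the bench top, right under the tray's handle; z up.
- tray: loose aluminium plate on the dock, 8 mm thick, x from -75 to +95 mm, 90 mm wide along y, 0.36 kg. Black slab handle centred on the origin: 50 mm along x, 12 mm thick along y, from 8 to 53 mm above the underside; pinch it across y from above. 19 mm through hole for the pin at x = +68 mm; ball pocket at x = -45 mm. Origin on the underside below the handle; z up.
- pocket (a point): centre of the tray's round ball pocket (32 mm across, 2.5 mm deep) at the height of the ball's centre: 45 mm from the tray's origin along the tray's -x, 20.5 mm above its underside.
- ball_center (a point): centre of the loose steel ball, 30 mm in diameter, about 0.11 kg, lying in the shallow pocket, where it can roll some 8 mm about; it climbs out when the tray tips by some 30 degrees or is jerked.
- pin: loose locking pin, upright at the start through the tray's hole with its foot on the bottom of the dock's bore, about 0.11 kg. Steel shaft 14 mm in diameter, 72 mm long, and above it a black round head 24 mm in diameter, 34 mm high, so 106 mm in all. At the start the head's underside is 14 mm above the tray's face. Origin at the foot's centre; its z runs along the pin to the head.
- cup: fixed grey round open cup, rim 76 mm in outer diameter, 65 mm high, walls 3 mm, floor 4 mm thick, tapering slightly to the bottom; empty. Origin at the centre of its underside on the bench. The pin may lean in it.
- platen: fixed compression platen: grey base plate 150 x 150 x 20 mm and on it a round steel disc 120 mm in diameter whose flat top is 60 mm above the bench. Origin at the centre of the base's underside.
- platen_top (a point): centre of the platen's flat round top face, 60 mm above the bench.
- jar: bystander: amber glass jar with steel cap, 50 mm in diameter, 55 mm high, loose. Origin at the centre of its underside.
- weight: bystander: brass calibration weight with a knob, 50 mm in diameter, 62 mm high, loose. Origin at the centre of its underside.
- wrench: bystander: steel wrench 160 mm long lying on the bench along its x, loose. Origin at the underside near its middle.
Things that resemble listed ones, but are neither listed nor needed, are in the scene too. Several things have the shape of the tray; the one meant has the colours described above. Leave any pink look-alike of the dock alone.

How it is judged (in metres and radians):
On the way, in this order (a step that is already met when the one before it is completed fails the run):
1. the pin is drawn up clear of the tray while the tray still lies on the dock (z of pin in the frame of dock above 0.072 m and distance of tray from where it was at the start of the episode below 0.02 m), for 0.1 s.
2. the pin stands or leans in the cup, let go (horizontal distance between pin and cup below 0.036 m and height (world z) of pin below 0.03 m and contact force between the fingers and pin below 0.1 N), for 0.2 s.
3. the tray is lifted clear of the dock (height (world z) of tray above 0.075 m and contact force between tray and dock below 0.05 N and contact force between the fingers and tray above 1 N), for 0.2 s.
At the end, for the whole second after the job is handed in: The tray hangs in the fingers alone, still (under 20 mm/s) and within about 7 degrees of level, its underside 50 to 150 mm above the platen's top; the ball is in its pocket and within 30 mm of the platen's centre seen from above; the pin's foot is at the bottom of the cup (horizontal distance between ball_center and platen_top below 0.03 m and height (world z) of tray between 0.11 and 0.21 m and angle between tray's own z axis and vertical below 0.12 rad and distance between ball_center and pocket below 0.013 m and linear speed of tray below 0.02 m/s and angular speed of tray below 0.15 rad/s and contact force between the fingers and tray above 1 N and contact force between tray and platen below 0.05 N and contact force between tray and dock below 0.05 N and horizontal distance between pin and cup below 0.036 m and height (world z) of pin below 0.03 m); the arm keeps its last pose, push and grip.
It fails at once if the ball leaves its pocket (distance between ball_center and pocket above 0.017 m).
It fails at once if a bystander is moved by more than 30 mm (distance of any of jar, weight, wrench from where it was at the start of the episode above 0.03 m).
It also fails if it takes over 64 s, if anything falls off the work surface, if the arm or the gripper's body presses on something with over 40 N, if the wrist force passes 120 N, or if a joint passes its speed limit or range.

## Working session

There is one attempt and no reset: what is moved stays moved. The work goes in short steps, Python scripts to look and compute and a shell command to move; the robot and the scene stay as the last step left them, time stands still between calls to the robot, and variables do not carry over. Pictures are saved under pics/ and viewed, at most 10 in all, crops included, and the job is handed in when it is done.

```bash
ls; mkdir -p pics; cat > h.py <<'E'
import numpy as np, cv2
from cell import env, eyes
def K(p): return np.array([[p["fx"],0,p["cx"]],[0,p["fy"],p["cy"]],[0,0,1.]])
def ray(p,rc):
    u=cv2.undistortPoints(np.array([[[rc[1],rc[0]]]],float),K(p),np.array(p["distortion"],float))[0,0]
    E=np.array(p["extrinsics"]);R=E[:3,:3];c=-R.T@E[:3,3];d=R.T@np.array([u[0],u[1],1]);return c,d/np.linalg.norm(d)
def atz(p,rc,z):
    c,d=ray(p,rc);return c+d*(z-c[2])/d[2]
def tri(obs):
    A=np.zeros((3,3));b=np.zeros(3);L=[]
    for p,rc in obs:
        c,d=ray(p,rc);M=np.eye(3)-np.outer(d,d);A+=M;b+=M@c;L.append((c,d))
    x=np.linalg.solve(A,b);return x,[np.linalg.norm(np.cross(x-c,d)) for c,d in L]
def proj(p,X):
    E=np.array(p["extrinsics"]);r,_=cv2.Rodrigues(E[:3,:3])
    return cv2.projectPoints(np.array(X,float).reshape(-1,1,3),r,E[:3,3],K(p),np.array(p["distortion"],float))[0][:,0,::-1]
def save(p,n): cv2.imwrite("pics/"+n,cv2.cvtColor(p["pixels"],cv2.COLOR_RGB2BGR))
E
python3 - <<'E'
from h import *
np.set_printoptions(precision=1,suppress=True)
P={}
for n in ["scene","side","wrist"]:
    p=P[n]=eyes.read_camera(n); save(p,n+"0.png")
    for o in ["dock","tray","pocket","ball_center","pin","cup","platen","platen_top","jar","weight","wrench"]:
        print(n,o,[(round(r["score"],2),np.round(r["centre"]).tolist()) for r in eyes.spot_point(o,p)[:4]])
im=np.hstack([cv2.resize(P[n]["pixels"],(400,300)) for n in ["scene","side"]])
print(env.state()["t"], env.pinch_z)
E
```

```text
pics
scene dock [(0.92, [270.0, 195.0]), (0.86, [257.0, 106.0])]
scene tray [(0.96, [251.0, 194.0]), (0.78, [313.0, 278.0])]
scene pocket [(0.79, [302.0, 258.0]), (0.68, [240.0, 180.0])]
scene ball_center [(0.61, [239.0, 180.0])]
scene pin [(0.67, [287.0, 217.0])]
scene cup [(0.79, [211.0, 311.0]), (0.73, [152.0, 305.0])]
scene platen [(0.91, [151.0, 308.0])]
scene platen_top [(0.83, [137.0, 313.0])]
scene jar [(0.94, [175.0, 240.0]), (0.44, [240.0, 181.0])]
scene weight [(0.83, [196.0, 355.0])]
scene wrench []
side dock [(0.93, [301.0, 262.0]), (0.72, [360.0, 168.0]), (0.65, [194.0, 293.0])]
side tray [(0.71, [283.0, 264.0]), (0.61, [273.0, 358.0])]
side pocket [(0.86, [272.0, 343.0]), (0.83, [276.0, 241.0]), (0.64, [222.0, 346.0])]
side ball_center [(0.46, [276.0, 237.0])]
side pin []
side cup [(0.67, [194.0, 291.0])]
side platen [(0.88, [156.0, 235.0])]
side platen_top [(0.8, [140.0, 234.0])]
side jar [(0.63, [208.0, 201.0]), (0.39, [276.0, 242.0])]
side weight [(0.64, [163.0, 305.0])]
side wrench [(0.95, [222.0, 347.0])]
wrist dock [(0.19, [161.0, 278.0])]
wrist tray []
wrist pocket []
wrist ball_center []
wrist pin []
wrist cup [(0.81, [161.0, 275.0])]
wrist platen [(0.66, [160.0, 276.0])]
wrist platen_top [(0.59, [152.0, 109.0])]
wrist jar [(0.85, [155.0, 110.0])]
wrist weight [(0.86, [70.0, 345.0])]
wrist wrench []
1.8 -18.8
```

View pics/scene0.png

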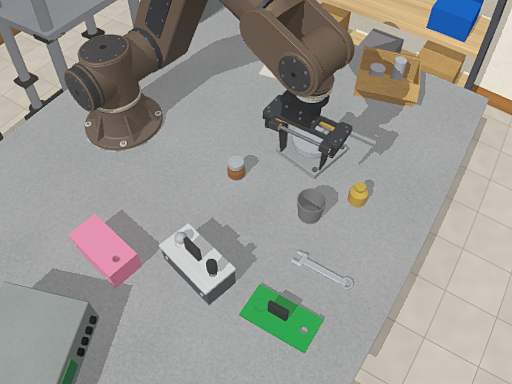

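View pics/side0.png

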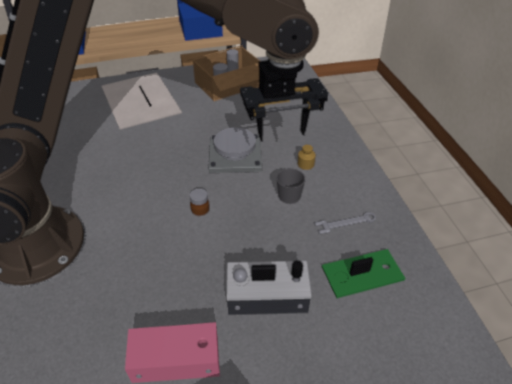

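```bash
python3 - <<'E'
from h import *
np.set_printoptions(precision=1,suppress=True)
s=eyes.read_camera("scene");d=eyes.read_camera("side");w=eyes.read_camera("wrist")
for o,a,b in [("dock",(270,195),(301,262)),("tray",(251,194),(283,264)),("pocket",(240,180),(276,241)),("ball",(239,180),(276,239)),("cup",(211,311),(194,292)),("platen",(151,308),(156,235)),("ptop",(137,313),(140,234)),("jar",(175,240),(208,201)),("weight",(196,355),(163,305))]:
    print(o,*tri([(s,a),(d,b)]))
print("wcup",atz(w,(161,275),0),"wrench",atz(d,(222,347),0), "pin?",atz(s,(287,217),10))
for n,p in(("s",s),("d",d),("w",w)):
    E=np.array(p["extrinsics"]);print(n,-E[:3,:3].T@E[:3,3],E[:3,:3].ravel())
E
```

```text
dock [ 508.5 -278.   -12.6] [np.float64(0.22873951600922154), np.float64(0.22873951600908432)]
tray [ 509.2 -273.    59.6] [np.float64(7.361032887554149), np.float64(7.361032887554304)]
pocket [ 466.6 -266.3   76.9] [np.float64(1.4598874586726107), np.float64(1.4598874586725867)]
ball [ 463.1 -262.7   73.3] [np.float64(1.4294021467807883), np.float64(1.429402146780695)]
cup [665.8  15.6   8.9] [np.float64(5.105602827749144), np.float64(5.10560282774943)]
platen [553.  200.8  10.8] [np.float64(1.5503729417486485), np.float64(1.5503729417487107)]
ptop [555.  217.4  56.2] [np.float64(1.449069519552796), np.float64(1.4490695195525936)]
jar [426.1  36.  -13.9] [np.float64(1.9225921002094215), np.float64(1.9225921002093922)]
weight [740.8 127.1   9. ] [np.float64(3.8190761692315314), np.float64(3.819076169231383)]
wcup [655.5  10.7   0. ] wrench [ 774.7 -113.9    0. ] pin? [ 587.8 -292.4   10. ]
s [ 910.4 -633.9  974.5] [ 0.8  0.6  0.   0.4 -0.7 -0.6 -0.3  0.5 -0.8]
d [ 356.6 -808.   845.7] [ 1.  -0.2  0.  -0.2 -0.7 -0.7  0.2  0.7 -0.7]
w [625.   71.5 384.3] [ 1.  -0.   0.  -0.  -1.   0.3  0.  -0.3 -1. ]
```

Scene view shows the white/black tray on its dock, with the ball at about (238,181), handle at (248,193) and pin head at (267,212). The pink look-alike is at (250,105), the green decoy tray at (315,282), the cup at (205,311), and the platen behind the gripper. In the side view the pin head is at (269,297), the ball at (275,240), the cup at (186,290) and the platen at (145,234).

```bash
python3 - <<'E'
from h import *
s=env.state();print(s["t"],s["eef_pos"],s["tcp_rot"])
from scipy.spatial.transform import Rotation as R
r=R.from_euler("xyz",s["tcp_rot"]).as_matrix();print(np.round(r,2)); print("units",np.round(r.T@np.array([-105,-230,85])/60,2))
E
```

```text
1.95 [6.25016526e+02 8.48256725e-03 2.14643707e+02] [ 3.14153963e+00 -7.49144776e-06  1.57072674e+00]
[[ 0.  1.  0.]
 [ 1. -0.  0.]
 [ 0.  0. -1.]]
units [-3.83 -1.75 -1.42]
```

```bash
python3 -m inch '[[[-0.76,-0.35,-0.18],0,-1],[[-0.76,-0.35,-0.18],0,-1],[[-0.76,-0.35,-0.18],0,-1],[[-0.76,-0.35,-0.18],0,-1],[[-0.76,-0.35,-0.18],0,-1],[[-0.76,-0.35,-0.18],0,-1],[[0,0,0],-1,-1],[[0,0,0],-1,-1],[[0,0,0],-1,-1],[[0,0,0],-1,-1]]'; python3 -m inch '[[[0,0,0],-1,-1],[[0,0,0],-1,-1],[[0,0,0],-1,-1],[[0,0,0],-1,-1],[[0,0,0],-1,-1],[[0,0,0],-1,-1],[[0,0,0],-1,-1],[[0,0,0],-1,-1],[[0,0,0],-1,-1],[[0,0,0],-1,-1]]'
python3 - <<'E'
from h import *
np.set_printoptions(precision=1,suppress=True)
p=eyes.read_camera("wrist");save(p,"w1.png")
for o,z in [("dock",0),("tray",60),("pocket",80.5),("ball_center",80.5),("pin",10)]:
    print(o,[(round(r["score"],2),np.round(r["centre"],1).tolist(),atz(p,r["centre"],z)) for r in eyes.spot_point(o,p)[:3]])
print([(round(r["score"],2),np.round(r["centre"],1).tolist(),atz(p,r["centre"],99)) for r in eyes.cut_out("pin",p)])
print(env.state()["eef_pos"],env.state()["tcp_rot"],env.state()["t"])
E
```

```text
t: 3.2
eef_pos: [498.9, -273.6, 279.5]
tcp_rot: [3.141, 0.0, 1.923]
ft_force: [-0.0, -0.2, 0.2]
opening: 0.999
grip_force: 0.0
t: 4.45
eef_pos: [499.0, -273.6, 279.5]
tcp_rot: [3.142, 0.0, 2.795]
ft_force: [0.6, 0.2, 0.2]
opening: 1.002
grip_force: 0.0
dock [(0.87, [59.9, 144.0], array([ 296.5, -376.9,    0. ]))]
tray [(0.74, [176.6, 255.9], array([ 512. , -274.6,   60. ])), (0.71, [280.4, 296.6], array([ 694.5, -270.6,   60. ])), (0.2, [211.8, 511.0], array([697.2,  77. ,  60. ]))]
pocket [(0.91, [146.6, 249.6], array([ 466.5, -267.4,   80.5])), (0.8, [268.5, 287.5], array([ 656.5, -276.2,   80.5]))]
ball_center [(0.78, [143.2, 249.9], array([ 462.5, -265.5,   80.5]))]
pin [(0.59, [210.7, 257.3], array([ 578.3, -295.4,   10. ]))]
[(0.59, [233.2, 256.7], array([ 578.9, -297.8,   99. ]))]
[ 499.  -273.6  279.5] [3.1 0.  2.8] 4.8
```

View pics/w1.png

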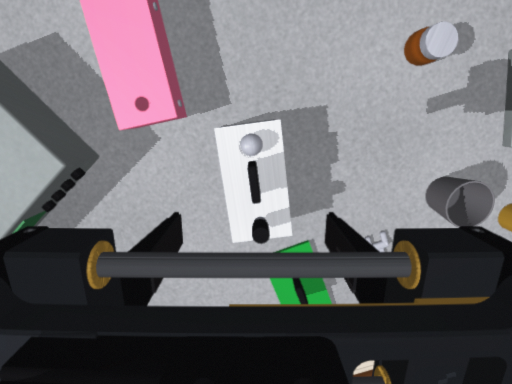

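The wrist view shows the tray with the ball at (145,250), handle at (182,254) and pin head at (230,260). The plate corners are near (127,215), (120,281), (235,291) and (241,233). Next: get the tray's yaw and centre, and triangulate the pin head.

```bash
cat >> h.py <<'E'
def dark(p,r0,r1,c0,c1,t=50):
    m=np.zeros(p["pixels"].shape[:2],np.uint8);m[r0:r1,c0:c1]=(p["pixels"][r0:r1,c0:c1].max(2)<t)
    n,l,s,c=cv2.connectedComponentsWithStats(m);return [(int(s[i,4]),c[i][::-1].round(1).tolist(),s[i,:4].tolist()) for i in range(1,n) if s[i,4]>15]
E
python3 - <<'E'
from h import *
np.set_printoptions(precision=1,suppress=True)
w=eyes.read_camera("wrist");s=eyes.read_camera("scene");d=eyes.read_camera("side")
im=w["pixels"];m=np.zeros(im.shape[:2],np.uint8);m[110:250,205:300]=im[110:250,205:300].min(2)>190
m=cv2.morphologyEx(m,cv2.MORPH_CLOSE,np.ones((9,9)))
c=max(cv2.findContours(m,0,2)[0],key=cv2.contourArea)[:,0]
X=np.array([atz(w,(v,u),68)[:2] for u,v in c],np.float32)
r=cv2.minAreaRect(X);print("rect",r);print(cv2.boxPoints(r))
for n,p,b in [("w",w,(155,245,240,275)),("s",s,(235,285,175,230)),("d",d,(258,285,245,308))]: print(n,dark(p,*b))
E
```

```text
rect ((520.5463256835938, -279.9627685546875), (90.68952941894531, 170.62094116210938), 77.36552429199219)
[[ 427.4 -305.5]
 [ 593.9 -342.9]
 [ 613.7 -254.4]
 [ 447.2 -217.1]]
w [(304, [181.8, 253.8], [249, 162, 11, 41]), (316, [230.5, 260.4], [253, 219, 16, 24])]
s []
d [(147, [268.9, 296.5], [292, 261, 10, 17]), (337, [272.0, 263.0], [252, 265, 23, 15])]
```

```bash
cat >> h.py <<'E'
from scipy.spatial.transform import Rotation
def go(T,yawdeg):
    s=env.state();r=Rotation.from_euler("xyz",s["tcp_rot"]).as_matrix()
    y=np.degrees(s["tcp_rot"][2]);dy=(yawdeg-y+180)%360-180
    r2=Rotation.from_euler("xyz",[np.pi,0,np.radians(yawdeg)]).as_matrix()
    D=np.array(T)-s["eef_pos"]
    print("now",np.round(s["eef_pos"],1),round(y,2),"units before turn",np.round(r.T@D/60,3),"after turn",np.round(r2.T@D/60,3),"turn",round(-dy/5,3),"t",round(s["t"],2))
E
python3 - <<'E'
from h import *
w=eyes.read_camera("wrist");d=eyes.read_camera("side");s=eyes.read_camera("scene")
print(tri([(w,(230.5,260.4)),(d,(268.9,296.5))]),tri([(w,(181.8,253.8)),(d,(272.,263.))]))
print(proj(s,[577.1,-292.7,99]),proj(d,[577.1,-292.7,99]),proj(w,[577.1,-292.7,99]),dark(s,235,285,175,230,70))
go([577.1,-292.7,130],167.36)
E
```

```text
(array([ 575.84556367, -291.78940916,  100.87164517]), [np.float64(0.18356667509451147), np.float64(0.1835666750946217)]) (array([ 509.99809742, -277.49742746,   93.71098901]), [np.float64(0.6434927390678108), np.float64(0.643492739067835)])
[[266.79779943 210.48693541]] [[269.63550285 297.23998923]] [[230.84116874 259.98718287]] [(121, [249.9, 193.0], [184, 237, 18, 24]), (92, [267.0, 211.9], [207, 259, 10, 15])]
now [ 499.  -273.6  279.5] 159.99 units before turn [-1.331  0.146  2.491] after turn [-1.339 -0.026  2.491] turn -1.475 t 5.1
```

```bash
python3 -m inch '[[[0,0,0],-0.74,-1],[[0,0,0],-0.74,-1],[[-0.66,-0.01,0],0,-1],[[-0.66,-0.01,0],0,-1],[[0,0,0.6],0,-1],[[0,0,0.6],0,-1],[[0,0,0.6],0,-1],[[0,0,0.5],0,-1],[[0,0,0.3],0,-1],[[0,0,0],0,-1]]'
python3 -c "
from h import *
go([576.5,-292.2,80],167.36)
w=eyes.read_camera('wrist');print(dark(w,150,384,150,360)[:6]);save(w,'w2.png')
print(proj(w,[576.5,-292.2,99]))"
```

```text
t: 6.35
eef_pos: [575.8, -291.9, 122.7]
tcp_rot: [3.141, -0.001, 2.922]
ft_force: [0.7, -0.1, 0.4]
opening: 1.002
grip_force: 0.0
now [ 575.8 -291.9  122.7] 167.4 units before turn [-0.013 -0.003  0.711] after turn [-0.012 -0.003  0.711] turn 0.007 t 6.35
[(179, [155.1, 253.6], [246, 150, 16, 12]), (1095, [218.5, 253.8], [238, 197, 32, 43]), (2495, [239.5, 256.5], [150, 213, 210, 43]), (147, [284.0, 154.0], [150, 277, 12, 21]), (210, [285.3, 354.0], [345, 277, 15, 25]), (83, [299.0, 295.5], [291, 294, 10, 10])]
[[216.96141839 253.59761553]]
```

```bash
python3 -m inch '[[[-0.01,0,0.25],0,-1],[[0,0,0.25],0,-1],[[0,0,0.2],0,-1],[[0,0,0],0,-1],[[0,0,0],0,1],[[0,0,0],0,1],[[0,0,0],0,1],[[0,0,0],0,1],[[0,0,0],0,1],[[0,0,0],0,1]]'
```

```text
t: 7.65
eef_pos: [576.6, -292.2, 81.5]
tcp_rot: [-3.142, 0.0, 2.922]
ft_force: [0.0, 0.1, -0.2]
opening: 0.427
grip_force: 0.0
```

```bash
python3 -m inch '[[[0,0,0],0,1],[[0,0,0],0,1],[[0,0,0],0,1],[[0,0,0],0,1],[[0,0,-0.1],0,1],[[0,0,-0.2],0,1],[[0,0,-0.3],0,1],[[0,0,-0.3],0,1],[[0,0,-0.3],0,1],[[0,0,-0.3],0,1]]'
python3 - <<'E'
from h import *
np.set_printoptions(precision=1,suppress=True)
s=eyes.read_camera("scene");d=eyes.read_camera("side");save(d,"d3.png")
for n,p in (("s",s),("d",d)):
    for o in ("cup","platen_top"): print(n,o,[(round(r["score"],2),np.round(r["centre"],1).tolist()) for r in eyes.spot_point(o,p)])
    for r in eyes.cut_out("cup",p)+eyes.cut_out("platen",p): 
        q=np.argwhere(r["mask"]);print(round(r["score"],2),r["centre"],q.min(0),q.max(0))
print(dark(d,200,285,245,308),env.state()["eef_pos"],env.state()["ft_force"])
E
```

```text
t: 8.9
eef_pos: [576.7, -292.2, 173.0]
tcp_rot: [-3.141, 0.001, 2.922]
ft_force: [0.9, 0.6, -1.2]
opening: 0.25
grip_force: 30.0
s cup [(0.97, [213.1, 309.3])]
s platen_top [(0.61, [136.7, 312.6]), (0.28, [173.7, 239.2])]
0.62 [150.2, 310.8] [123 276] [177 346]
d cup [(0.5, [192.1, 292.2])]
d platen_top [(0.88, [138.0, 235.0])]
0.72 [280.6, 270.3] [261 227] [300 310]
0.78 [152.9, 232.7] [130 209] [172 261]
[(1030, [225.4, 297.5], [283, 200, 25, 54]), (330, [272.1, 263.1], [252, 265, 23, 15])] [ 576.5 -292.1  170.9] [ 0.8 -0.5 -1.6]
```

View pics/d3.png

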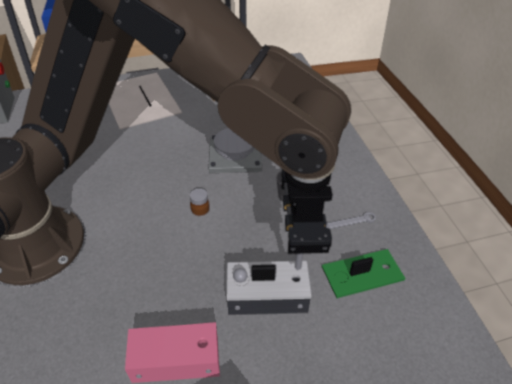

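The pin is out: its shaft shows under the fingers at about (262,298) in the side view, with the tray still seated on the dock. Moving to a standoff beside the cup.

```bash
python3 -m inch '[[[-0.09,0.4,-0.3],0,1],[[-0.14,0.6,-0.32],0,1],[[-0.16,0.7,0],0,1],[[-0.16,0.7,0],0,1],[[-0.16,0.7,0],0,1],[[-0.16,0.7,0],0,1],[[-0.16,0.7,0],0,1],[[-0.11,0.5,0],0,1],[[-0.07,0.3,0],0,1],[[-0.03,0.14,0],0,1]]'
python3 - <<'E'
from h import *
np.set_printoptions(precision=1,suppress=True)
w=eyes.read_camera("wrist");save(w,"w4.png")
for o,z in (("cup",0),("platen_top",60)): print(o,[(round(r["score"],2),np.round(r["centre"],1).tolist(),atz(w,r["centre"],z)) for r in eyes.spot_point(o,w)])
E
```

```text
t: 10.65
eef_pos: [720.6, 10.6, 208.3]
tcp_rot: [-3.141, -0.0, 2.922]
ft_force: [-0.0, -0.2, -1.8]
opening: 0.252
grip_force: 30.0
cup [(0.87, [126.0, 244.0], array([660.,  11.,   0.]))]
platen_top []
```

View pics/w4.png

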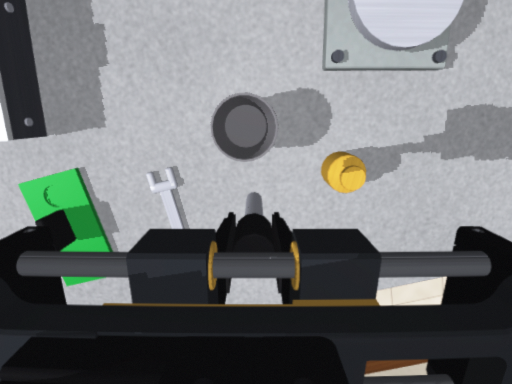

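The wrist view shows the cup rim spanning columns 211–276 and rows 93–160 (centre about (126,243)). The cup floor is around (125,246) and the pin hangs at (215,254).

```bash
python3 - <<'E'
from h import *
np.set_printoptions(precision=1,suppress=True)
w=eyes.read_camera("wrist");s=eyes.read_camera("scene");d=eyes.read_camera("side")
for rc in [(126.5,211),(126.5,276),(93,243.5),(160,243.5),(126.5,243.5)]: print(atz(w,rc,65))
print("floor",atz(w,(125,246),4))
for n,p in (("s",s),("d",d)): print(n,[(r["score"],r["centre"],atz(p,r["centre"],0)) for r in eyes.spot_point("cup",p)])
# model fit: reproject rim circle
def rim(x,y): a=np.linspace(0,2*np.pi,72);q=proj(w,np.c_[x+38*np.cos(a),y+38*np.sin(a),65+0*a]);return q.min(0),q.max(0)
for c in [(656,12),(658,12),(660,12)]: print(c,*rim(*c))
E
```

```text
[650.6 -23.3  65. ]
[666.4  47.   65. ]
[624.   19.9  65. ]
[695.    3.4  65. ]
[658.5  11.9  65. ]
floor [659.  13.   4.]
s [(0.94, [213.0, 310.0], array([661.9,  20.3,   0. ]))]
d [(0.83, [196.9, 291.4], array([664.8,   7.4,  -0. ]))]
(656, 12) [ 88.  208.8] [158.3 277.4]
(658, 12) [ 90.  209.2] [160.  277.8]
(660, 12) [ 91.9 209.7] [161.7 278.1]
```

```bash
python3 -m inch '[[[0.33,-0.07,0],0,1],[[0.33,-0.07,0],0,1],[[0.33,-0.07,0],0,1],[[0,0,0],0,1],[[0,0,0.4],0,1],[[0,0,0.4],0,1],[[0,0,0.4],0,1],[[0,0,0.3],0,1],[[0,0,0.2],0,1],[[0,0,0],0,1]]'
python3 - <<'E'
from h import *
w=eyes.read_camera("wrist");s=eyes.read_camera("scene");d=eyes.read_camera("side")
save({"pixels":np.hstack([cv2.resize(p["pixels"][a:b,c:e],(390,390),interpolation=cv2.INTER_CUBIC) for p,a,b,c,e in ((s,140,270,245,375),(d,120,250,220,350))])},"c5.png")
E
```

```text
t: 12.3
eef_pos: [659.7, 10.8, 106.0]
tcp_rot: [-3.141, -0.001, 2.922]
ft_force: [0.6, 0.2, -0.7]
opening: 0.244
grip_force: 30.0
```

View pics/c5.png

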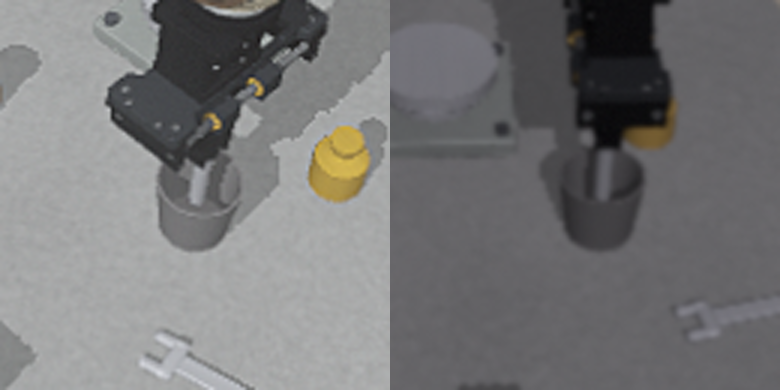

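The pin shaft is inside the cup rim in both views, roughly centred. Lowering it, releasing, then rising.

```bash
python3 -m inch '[[[0,0,0.2],0,1],[[0,0,0.15],0,1],[[0,0,0.1],0,1],[[0,0,0],0,1],[[0,0,0],0,-1],[[0,0,0],0,-1],[[0,0,0],0,-1],[[0,0,0],0,-1],[[0,0,0],0,-1],[[0,0,0],0,-1]]'; python3 -m inch '[[[0,0,0],0,-1],[[0,0,0],0,-1],[[0,0,-0.2],0,-1],[[0,0,-0.4],0,-1],[[0,0,-0.5],0,-1],[[0,0,-0.5],0,-1],[[0,0,-0.5],0,-1],[[0,0,-0.3],0,-1],[[0,0,0],0,-1],[[0,0,0],0,-1]]'
python3 - <<'E'
from h import *
w=eyes.read_camera("wrist");s=eyes.read_camera("scene");d=eyes.read_camera("side")
save({"pixels":np.hstack([cv2.resize(p["pixels"][a:b,c:e],(390,390),interpolation=cv2.INTER_CUBIC) for p,a,b,c,e in ((s,140,270,245,375),(d,120,250,220,350))])},"c6.png")
go([510.8,-277.8,230],167.36)
E
```

```text
t: 13.7
eef_pos: [659.7, 10.8, 79.7]
tcp_rot: [-3.142, 0.0, 2.922]
ft_force: [-0.4, -1.0, -0.2]
opening: 0.822
grip_force: 0.0
t: 14.95
eef_pos: [659.3, 10.8, 222.6]
tcp_rot: [-3.141, -0.001, 2.922]
ft_force: [-0.4, 0.5, -0.7]
opening: 1.001
grip_force: 0.0
now [659.4  10.8 222.5] 167.39 units before turn [ 1.368 -5.235 -0.121] after turn [ 1.365 -5.236 -0.125] turn 0.007 t 15.1
```

View pics/c6.png

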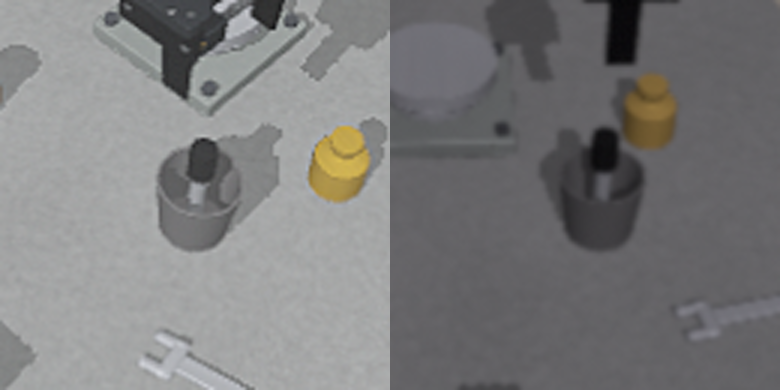

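The pin stands upright in the cup, released, in both views. Back to the tray.

```bash
python3 -m inch '[[[0.1,-0.4,0],0,-1],[[0.16,-0.6,0],0,-1],[[0.19,-0.73,0],0,-1],[[0.19,-0.73,0],0,-1],[[0.19,-0.73,0],0,-1],[[0.19,-0.73,0],0,-1],[[0.15,-0.6,0],0,-1],[[0.12,-0.44,0],0,-1],[[0.08,-0.28,0],0,-1],[[0,0,0],0,-1]]'
python3 - <<'E'
from h import *
np.set_printoptions(precision=1,suppress=True)
w=eyes.read_camera("wrist");s=eyes.read_camera("scene");d=eyes.read_camera("side");save(d,"d7.png")
print(proj(w,[[510.8,-277.8,113],[510.8,-277.8,100]]),dark(w,100,384,220,290,50))
for n,p in (("s",s),("d",d)):
    print(n,[(r["score"],r["centre"],atz(p,r["centre"],60)) for r in eyes.spot_point("platen_top",p)],[(r["centre"],atz(p,r["centre"],0)) for r in eyes.spot_point("platen",p)])
m=[[r["centre"] for r in eyes.spot_point("platen_top",p)][0] for p in (s,d)]
print(tri([(s,m[0]),(d,m[1])]),proj(s,[555,217,60]))
print(dark(d,255,290,240,285))
go([510.4,-277.7,80],167.36)
E
```

```text
t: 16.35
eef_pos: [510.2, -278.9, 223.5]
tcp_rot: [3.141, -0.0, 2.92]
ft_force: [-1.4, -0.6, -0.8]
opening: 1.001
grip_force: 0.0
[[187.3 254.8]
 [184.3 254.8]] [(435, [182.9, 255.0], [251, 159, 9, 49]), (77, [228.8, 255.0], [250, 225, 11, 9]), (140, [254.5, 254.5], [220, 254, 70, 2]), (77, [297.4, 286.1], [283, 291, 7, 13]), (5390, [345.0, 254.5], [220, 307, 70, 77])]
s [(0.65, [138.1, 311.3], array([553.7, 209. ,  60. ]))] [([151.7, 308.4], array([550.3, 210.3,   0. ]))]
d [(0.89, [139.1, 234.7], array([557.1, 213.8,  60. ]))] [([154.4, 236.8], array([562.6, 217.6,   0. ]))]
(array([555.6, 204.2,  66.4]), [np.float64(0.8468809950935082), np.float64(0.8468809950935661)]) [[136.6 313.1]]
[(334, [272.0, 263.1], [252, 265, 23, 15])]
now [ 511.1 -277.6  223.6] 167.44 units before turn [ 0.  -0.   2.4] after turn [ 0.  -0.   2.4] turn 0.016 t 16.8
```

```bash
python3 - <<'E'
from h import *
# platen disc ellipse in first scene picture & latest side
im=cv2.imread("pics/d7.png");g=cv2.cvtColor(im,cv2.COLOR_BGR2GRAY)
cv2.imwrite("pics/d7c.png",cv2.resize(im[115:185,195:275],(800,600)[:1]*1+(700,) if 0 else (680,595),interpolation=cv2.INTER_CUBIC))
E
```

```text
(no output)
```

View pics/d7c.png

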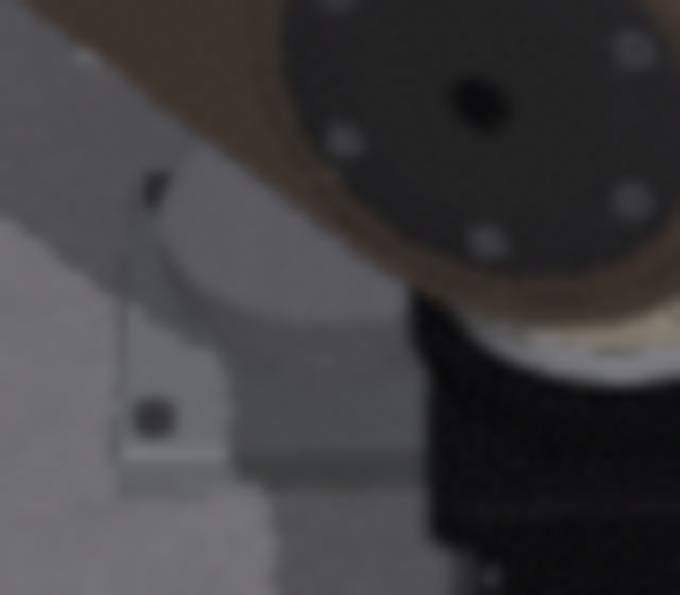

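```bash
python3 - <<'E'
from h import *
np.set_printoptions(precision=1,suppress=True)
w=eyes.read_camera("wrist");d=eyes.read_camera("side")
st=env.state()
E=np.array(w["extrinsics"]);c=-E[:3,:3].T@E[:3,3]+np.array([720.6,10.6,208.3])-st["eef_pos"];E=E.copy();E[:3,3]=-E[:3,:3]@c;w2=dict(w,extrinsics=E)
a=np.linspace(0,2*np.pi,120)
print("w4 corner z20",atz(w2,(68,326),20),"edge right",atz(w2,(68,447),20),"disc bottom",atz(w2,(46,407),60))
im=cv2.cvtColor(cv2.imread("pics/side0.png"),cv2.COLOR_BGR2GRAY)
for x,y in [(556,205),(556,212),(556,218)]:
    o=np.c_[x+60*np.cos(a),y+60*np.sin(a),60+0*a]
    q=proj(w2,o);b=q[q[:,0].argmax()];e=proj(d,o);print(x,y,"w4 bottom",b,"side rows/cols",e.min(0),e.max(0))
print(im[124:164:1,235].tolist());print(im[143,205:265].tolist())
E
```

```text
w4 corner z20 [614.  124.4  20. ] edge right [644.5 271.3  20. ] disc bottom [614.2 202.2  60. ]
556 205 w4 bottom [ 48.4 398.1] side rows/cols [128.5 213.8] [154.3 256.1]
556 212 w4 bottom [ 47.  404.5] side rows/cols [127.2 213.4] [152.8 255.5]
556 218 w4 bottom [ 45.8 410. ] side rows/cols [126. 213.] [151.4 255. ]
[72, 72, 74, 78, 81, 83, 88, 94, 108, 113, 114, 114, 114, 113, 114, 113, 114, 114, 114, 114, 113, 113, 113, 113, 113, 114, 114, 113, 110, 107, 106, 106, 107, 109, 106, 104, 101, 96, 94, 94]
[100, 100, 100, 99, 97, 96, 95, 89, 81, 94, 107, 111, 111, 113, 113, 113, 113, 114, 114, 115, 113, 113, 112, 113, 113, 114, 114, 114, 114, 113, 114, 113, 113, 114, 114, 114, 114, 114, 113, 114, 112, 109, 103, 95, 99, 110, 113, 112, 110, 102, 96, 96, 97, 97, 94, 95, 98, 100, 100, 99]
```

```bash
python3 -m inch '[[[0,0,0.5],0,-1],[[0,0,0.5],0,-1],[[0,0,0.4],0,-1],[[0,0,0.3],0,-1],[[0,0,0.3],0,-1],[[0,0,0.2],0,-1],[[0,0,0.1],0,-1],[[0,0,0],0,-1],[[0,0,0],0,1],[[0,0,0],0,1]]'; python3 -m inch '[[[0,0,0],0,1],[[0,0,0],0,1],[[0,0,0],0,1],[[0,0,0],0,1],[[0,0,0],0,1],[[0,0,0],0,1],[[0,0,0],0,1],[[0,0,0],0,1],[[0,0,0],0,1],[[0,0,0],0,1]]'
```

```text
t: 18.15
eef_pos: [511.1, -278.2, 86.2]
tcp_rot: [-3.141, 0.001, 2.922]
ft_force: [-0.4, 0.8, 0.2]
opening: 0.848
grip_force: 0.0
t: 19.4
eef_pos: [510.9, -278.0, 85.7]
tcp_rot: [3.141, 0.0, 2.922]
ft_force: [-0.6, 1.7, 0.2]
opening: 0.124
grip_force: 30.0
```

```bash
python3 -m inch '[[[0,0,-0.05],0,1],[[0,0,-0.1],0,1],[[0,0,-0.15],0,1],[[0,0,-0.2],0,1],[[0,0,-0.25],0,1],[[0,0,-0.25],0,1],[[0,0,-0.25],0,1],[[0,0,-0.2],0,1],[[0,0,-0.15],0,1],[[0,0,-0.07],0,1]]'
python3 - <<'E'
from h import *
d=eyes.read_camera("side");save({"pixels":cv2.resize(d["pixels"][180:320,190:390],(800,560))},"d8.png")
go([599.9,202.6,185.7],167.4)
for r in eyes.spot_point("ball_center",d): print(r["score"],r["centre"])
E
```

```text
t: 20.65
eef_pos: [511.0, -278.1, 186.4]
tcp_rot: [-3.141, 0.0, 2.922]
ft_force: [0.2, -0.2, -4.5]
opening: 0.126
grip_force: 30.0
now [ 511.  -278.2  186.6] 167.4 units before turn [0.303 8.143 0.012] after turn [0.302 8.143 0.014] turn -0.0 t 20.7
0.45 [244.3, 238.0]
```

View pics/d8.png

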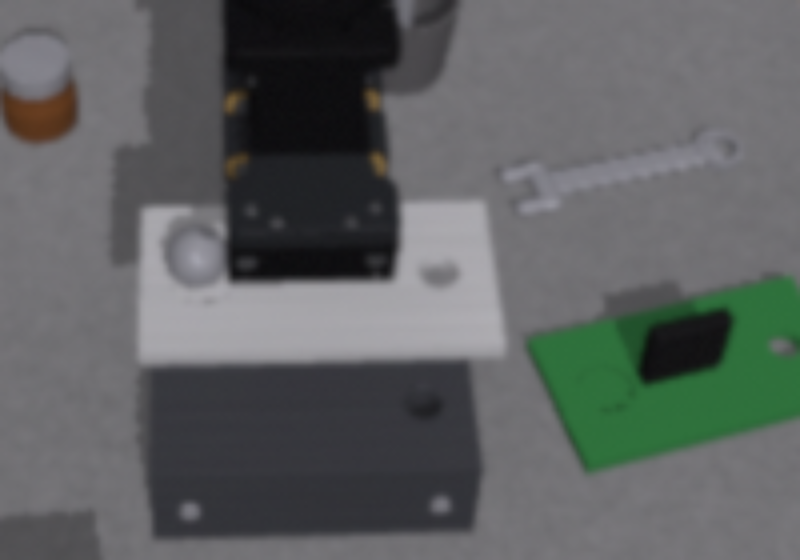

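The tray hangs level above the dock, with the ball still in its pocket at (195,250) in the crop. Carrying it across gently.

```bash
python3 -m inch '[[[0,0.05,0],0,1],[[0,0.15,0],0,1],[[0.01,0.25,0],0,1],[[0.01,0.3,0],0,1],[[0.01,0.3,0],0,1],[[0.01,0.3,0],0,1],[[0.01,0.25,0],0,1],[[0.01,0.2,0],0,1],[[0.01,0.15,0],0,1],[[0,0.05,0],0,1]]'; python3 -m inch '[[[0,0.05,0],0,1],[[0,0.15,0],0,1],[[0.01,0.25,0],0,1],[[0.01,0.3,0],0,1],[[0.01,0.3,0],0,1],[[0.01,0.3,0],0,1],[[0.01,0.25,0],0,1],[[0.01,0.2,0],0,1],[[0.01,0.15,0],0,1],[[0,0.05,0],0,1]]'; python3 -m inch '[[[0,0.05,0],0,1],[[0,0.15,0],0,1],[[0.01,0.25,0],0,1],[[0.01,0.3,0],0,1],[[0.01,0.3,0],0,1],[[0.01,0.3,0],0,1],[[0.01,0.25,0],0,1],[[0.01,0.2,0],0,1],[[0.01,0.15,0],0,1],[[0,0.05,0],0,1]]'; python3 -m inch '[[[0,0.05,0],0,1],[[0,0.15,0],0,1],[[0.01,0.25,0],0,1],[[0.01,0.3,0],0,1],[[0.01,0.3,0],0,1],[[0.01,0.3,0],0,1],[[0.01,0.25,0],0,1],[[0.01,0.2,0],0,1],[[0.01,0.15,0],0,1],[[0,0.05,0],0,1]]'
python3 -c "
from h import *
go([599.9,202.6,185.7],167.4)"
```

```text
t: 22.0
eef_pos: [533.1, -159.6, 185.9]
tcp_rot: [-3.142, 0.0, 2.922]
ft_force: [0.1, 0.8, -5.0]
opening: 0.126
grip_force: 30.0
t: 23.25
eef_pos: [555.1, -41.6, 185.9]
tcp_rot: [-3.142, 0.0, 2.922]
ft_force: [0.2, -0.0, -4.8]
opening: 0.121
grip_force: 30.0
t: 24.5
eef_pos: [577.2, 76.4, 185.8]
tcp_rot: [-3.142, 0.0, 2.922]
ft_force: [0.3, 0.7, -4.2]
opening: 0.127
grip_force: 30.0
t: 25.75
eef_pos: [599.3, 194.4, 185.8]
tcp_rot: [-3.141, 0.0, 2.922]
ft_force: [0.2, -0.0, -4.1]
opening: 0.126
grip_force: 30.0
now [599.3 194.4 185.8] 167.42 units before turn [0.019 0.135 0.002] after turn [0.019 0.135 0.002] turn 0.004 t 25.75
```

```bash
python3 -m inch '[[[0.01,0.03,0],0,1],[[0.01,0.05,0],0,1],[[0,0.04,0],0,1],[[0,0.02,0],0,1],[[0,0,0],0,1],[[0,0,0],0,1],[[0,0,0],0,1],[[0,0,0],0,1],[[0,0,0],0,1],[[0,0,0],0,1]]'
python3 - <<'E'
from h import *
np.set_printoptions(precision=1,suppress=True)
w=eyes.read_camera("wrist");s=eyes.read_camera("scene");d=eyes.read_camera("side")
for n,p in (("w",w),("s",s),("d",d)): print(n,[(round(r["score"],2),r["centre"],atz(p,r["centre"],180.5)) for r in eyes.spot_point("ball_center",p)[:2]],"exp",proj(p,[556,212.5,180.5]))
cr=lambda p,a,b,c,e:cv2.resize(p["pixels"][a:b,c:e],(390,390),interpolation=cv2.INTER_CUBIC)
save({"pixels":np.hstack([cr(s,70,220,240,390),cr(w,60,310,130,380)])},"c9.png")
E
```

```text
t: 27.0
eef_pos: [599.9, 202.5, 185.9]
tcp_rot: [3.142, 0.0, 2.922]
ft_force: [0.4, -0.1, -5.7]
opening: 0.124
grip_force: 30.0
w [(0.93, [154.1, 247.3], array([551.7, 209. , 180.5]))] exp [[159.5 254.2]]
s [(0.44, [110.7, 316.6], array([563.6, 194. , 180.5]))] exp [[105.7 317.4]]
d [(0.39, [104.8, 230.7], array([548.1, 207.2, 180.5])), (0.23, [194.5, 290.6], array([ 599.6, -159.3,  180.5]))] exp [[103.4 233.2]]
```

View pics/c9.png

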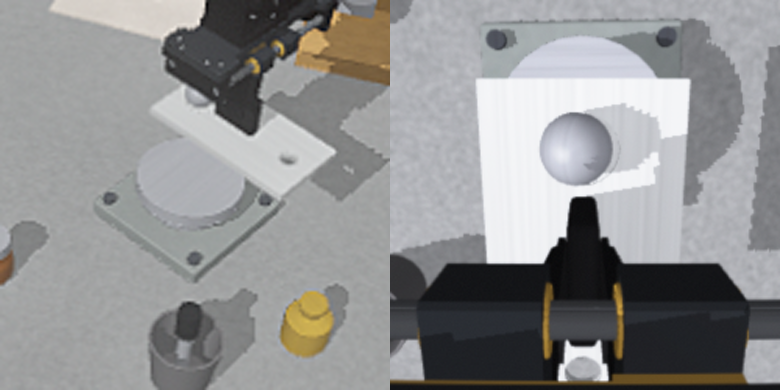

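The tray hangs level over the platen with the ball in its pocket, about 5 mm from the target by the wrist view. The pin still stands in the cup. Handing in.

```bash
python3 -c "
from cell import env
print(env.job_done())"
```

```text
the job is handed in; nothing more can be done
None
```

I handed the job in at about 27 s of the 64 s allowed; no verdict came back. The last pictures showed the pin standing in the cup and the tray held still and level about 100 mm above the platen's top, with the ball in its pocket about 5 mm from the platen's centre by the wrist camera. The rougher scene and side views put it roughly 10–20 mm off, against the 30 mm allowed.

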